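Lock a bead frame behind the spring catch of the stringing jig

ROBOT

A 7-joint arm with a two-finger parallel gripper is mounted at the origin on the work surface. World frame = base frame: x ahead of the robot, y to its left, z up, the work surface at z = 0. Lengths are in mm, angles in rad, forces in N, time in s.
With the tool pointing down it reaches from about 400 to 850 mm from the base axis. Payload 4.4 kg.
Tool frame: the origin (TCP) lies on the mounting face of the last link; the fingertips stand 199 mm ahead of it and the grasp point (between the pads) lies 180 mm ahead of it; z points along the fingers, y is the line along which they close (so a half turn about z gives the same grasp; the last joint's range is limited). The gripper opens to 94 mm and grips with 3 to 60 N. Pads are 16 mm wide; open, the fingers measure 119 mm over their backs; the gripper's body (75 mm by 177 mm) begins 78 mm behind the grasp point.
Start: joints at [-1.172, 0.628, 0.038, 1.517, -0.027, 0.996, -0.02], TCP at [291.343, 581.063, 404.678] pointing down, gripper open.
Joint ranges: [-3.06, 3.06], [-0.37, 2.12], [-1.25, 1.32], [0.18, 2.47], [-1.1, 4.24], [0.23, 1.98], [-2.94, 2.94]. Speed limits (rad/s): [2.57, 2.57, 3.14, 3.14, 3.14, 3.14, 3.14].

INTERFACE

Orientations are given as [roll, pitch, yaw] about the fixed x, y, z axes, in that order (R = Rz(yaw) Ry(pitch) Rx(roll)).
In Python, from rig import env gives the robot as it stands. The module is installed in compiled form; this text tells all that it offers.
- The arm moves only by the tool send_rows, never from a script. Its argument "series" is one flat list of numbers, 7 for each row, row after row: the shift along the world's x, y, z in m, then the turn, a rotation vector about the world's x, y, z in rad, then the opening, from -1 (shut) to 1 (fully open). A call has 1 to 20 rows; each row is the pose to reach, as a shift and turn from the pose commanded when the call began; what a row does not reach only later rows make up. A row lasts 1/10 s, in which the tool goes at most 50 mm and 8.59 degrees, less where a joint would pass 70% of its speed; a pose out of reach is approached as far as the arm can. A call with a gripper value outside its range is refused whole. The fingers move at their own pace and stop on an object; "newtons" is the grip in N (left out, the last holds). Time passes only in rows, so rows that repeat a pose let the fingers close. It gives the time, the measured TCP pose, the force, the opening and the grip force at its end, in the units of the state.
- env.observe(): the state, without advancing time (a new reading comes with each control period).
- env.get_image(name): name is "scene" or "top" or "wrist"; returns a dict with "frame" (400x640x3 uint8, blue, green, red), "camera_matrix" (3x3 intrinsics, pixels), "rvec" (rotation vector, rad) and "tvec" (3), from world to camera coordinates, as OpenCV has them. Camera axes: x right, y down, z forward; pixel columns grow to the right and rows downward; lengths in mm; the calibration is good to about 2 mm. A picture is of the moment at which its call begins. There is no depth.
- env.close_job(): hands the job in; it is judged then, once.
The state is a dict: "time_s": time; "qpos": joint angles; "joint_velocities": joint speeds; "tau": joint torques, N m; "tool_pos": TCP position; "tool_rot": TCP orientation; "contact_force": force on the tool from outside, world axes, zero at the start; "torque": the same for the moment, N m; "grip_width": finger opening in mm; "grasp_force": force on a finger pad.
Only numpy, scipy, OpenCV 4.12 (cv2) and the standard library are available. Lean on these libraries where they do the work, as an engineer would, in place of code of your own. Each camera call takes 0.05 s, during which the arm holds its last target. There are 200 camera calls.

TASK

Lock the beech bead frame into the stringing jig: press the steel thumb plate of the spring catch right down with the fingertips and, keeping it down, push the frame along its channel past the catch until it is up against the end stop. Then let go so that the catch springs fully up inside the frame, and come clear. Do not lift or tip the frame, and leave the drill, cork block, jar and mallet where they are.

Things in the scene. Friction and masses are not known exactly. Their poses are not given: they have to be found in the camera images.
- jig: Fixed wooden jig 150 (x) x 285 mm, yaw varies. Origin: under side, centre line, bench height. Frame slides to its +y. In mm: base board y -150 to 135, 12 thick; two runners carry the frame (tops z = 34, inner faces x = -46, +46: a 92 wide well between); fences at x = -62, +62, tops z = 46; end stop face y = 120, top z = 56; the -y end is open.
- catch (a joint): Spring catch in the jig's well, one steel piece moving straight down: 0 = up (rest), 0.016 m = fully down; springs back; needs 3 N at first, 7 N fully down. A flat thumb plate, a strip under the frame and an upright tooth. At rest the tooth stands 12 mm above the runners and blocks the frame; pressed 13 mm or more it clears. Released under the frame's bar, it lifts the frame.
- plate_top (a point): Centre of the ribbed thumb plate's upper face, moves with the catch; in jig coordinates (0, -85, 32) mm at rest, z = 16 when fully down. The plate is flat, 70 mm wide (jig x -35 to 35), 120 mm long (jig y -145 to -25); the frame's tail lies over part of it, 2 mm above it.
- tooth_top (a point): Centre of the upper face of the catch's tooth, moves with the catch; in jig coordinates (0, 97, 46) mm at rest, z = 30 when fully down. The tooth is 40 mm wide (jig x) and 8 mm thick (jig y 93 to 101).
- stop (a point): Centre of the end stop's face, jig coordinates (0, 120, 43) mm.
- frame: Loose unstrung abacus frame of beech, open rectangle 120 (x) x 150 (y) x 18 mm of bars 16 mm wide, about 0.16 kg. Origin: middle of its under side, axes as the jig's. Rests on the runners (under side jig z = 34), 2 mm play each side, leading bar 2 to 25 mm short of the tooth. Locked, the leading bar stands between tooth and end stop (3 mm play).
- frame_nose (a point): Middle of the outer face of the frame's leading (+y) bar, 75 mm from the frame's origin, at half thickness.
- frame_tail (a point): Middle of the outer face of the frame's trailing (-y) bar, 75 mm from the frame's origin, at half thickness; part of the thumb plate lies open behind it.
- drill: Hand drill lying flat, red handles, 330 x 90 x 70 mm, off the jig's -y end; origin under its gear wheel. Leave alone.
- cork: Cork sanding block 60 x 100 x 32 mm beside the jig; origin at the centre of its under side. Leave alone.
- jar: Clear jar of orange beads, 72 mm across, 116 mm tall, beyond the jig's stop; origin at the centre of its under side. Leave alone.
- mallet: Pale wooden mallet lying beside the jig on its +x side; head 60 x 110 x 62 mm, handle 25 mm thick reaching 200 mm from the head's centre; origin under the head's centre. Leave alone.
Things that resemble listed ones, but are neither listed nor needed, are in the scene too. What is shaped like the frame but blue or green is not meant.

How it is judged (in metres and radians):
On the way, in this order (a step that is already met when the one before it is completed fails the run):
1. the catch is pressed down while the frame is still short of the tooth (value of joint catch above 0.0125 m and y of frame_nose in the frame of jig below 0.097 m), for 0.1 s.
2. with the catch still down, the frame's leading bar has passed over the tooth (value of joint catch above 0.011 m and y of frame_nose in the frame of jig above 0.1165 m), for 0.05 s.
At the end, for the whole second after the job is handed in: The catch is up (within 2 mm of its rest height), the frame lies flat on the runners (within 2.5 mm) and at rest, with its leading bar between tooth and end stop (nose within 4.5 mm of the stop) (value of joint catch below 0.002 m and y of frame_nose in the frame of jig between 0.1155 and 0.1225 m and z of frame_nose in the frame of jig between 0.0405 and 0.0455 m and z of frame_tail in the frame of jig between 0.0405 and 0.0455 m and linear speed of frame below 0.01 m/s); the robot touches nothing.
It fails at once if the frame is lifted or tipped (either end more than 6 mm above the runners) (z of any of frame_nose, frame_tail in the frame of jig above 0.049 m).
It fails at once if a bystander (drill, cork block, jar, mallet) is moved more than 25 mm (distance of any of drill, cork, jar, mallet from where it was at the start of the episode above 0.025 m).
It also fails if it takes over 32 s, if anything falls off the work surface, if the arm or the gripper's body presses on something with over 40 N, if the wrist force passes 120 N, or if a joint passes its speed limit or range.

## Working session

There is one attempt and no reset: what is moved stays moved. The work goes in short steps, Python scripts to look and compute and a tool call to move; the robot and the scene stay as the last step left them, time stands still between calls to the robot, and variables do not carry over. Pictures are saved under pics/ and viewed, at most 10 in all, crops included, and the job is handed in when it is done.

Besides the shell and the picture viewer there is one more tool, called after "Call:" as name(argument=value, ...), one argument or row to a line, values as JSON. send_rows: Moves the arm, as the interface text tells. Its arguments: {"type":"object","properties":{"series":{"type":"array"},"newtons":{"type":"number"}},"required":["series"]}

```bash
mkdir -p pics
cat > h.py <<'E'
import numpy as np, cv2
from rig import env
def ray(im,u,v):
    K=im["camera_matrix"];R=cv2.Rodrigues(np.array(im["rvec"],float))[0];t=np.array(im["tvec"],float).ravel()
    return -R.T@t, R.T@np.linalg.inv(K)@np.array([u,v,1.])
def onz(im,u,v,z):
    c,d=ray(im,u,v); return c+d*(z-c[2])/d[2]
def proj(im,P):
    return cv2.projectPoints(np.array(P,float).reshape(-1,1,3),np.array(im["rvec"],float),np.array(im["tvec"],float),np.array(im["camera_matrix"],float),None)[0].reshape(-1,2)
E
python3 - <<'E'
from h import *
for n in ["top","scene"]:
    im=env.get_image(n); cv2.imwrite(f"pics/{n}0.png",im["frame"]); print(n,ray(im,320,200))
print(env.observe())
E
```

```text
top (array([ 349.45765362,   42.93488966, 1085.4476643 ]), array([ 0.23445327, -0.00463976, -0.97213943]))
scene (array([1577.21482216,  173.38753788,  668.52308235]), array([-0.84149617, -0.10872487, -0.52925179]))
{'time_s': 0.1, 'qpos': array([-1.17184673,  0.62923054,  0.03845712,  1.5182308 , -0.02700282,
        0.99627698, -0.01996802]), 'joint_velocities': array([-0.00062435, -0.00258835, -0.00061821, -0.00229498, -0.00137927,
        0.00125623,  0.00047843]), 'tau': array([ 3.37851532e-03, -5.50795519e+01,  1.14757899e+00, -1.87116033e+01,
       -5.21842868e-02,  1.91767659e-02,  3.54205019e-05]), 'tool_pos': array([291.19298853, 580.84913435, 403.87288742]), 'tool_rot': array([-3.13996532e+00,  1.88547997e-05,  2.67686435e+00]), 'contact_force': array([ 0.03152683,  1.24592787, -0.56150059]), 'torque': array([-0.00555266, -0.0056487 ,  0.00914973]), 'grasp_force': 0.0, 'grip_width': 94.4530202591802}
```

View pics/top0.png

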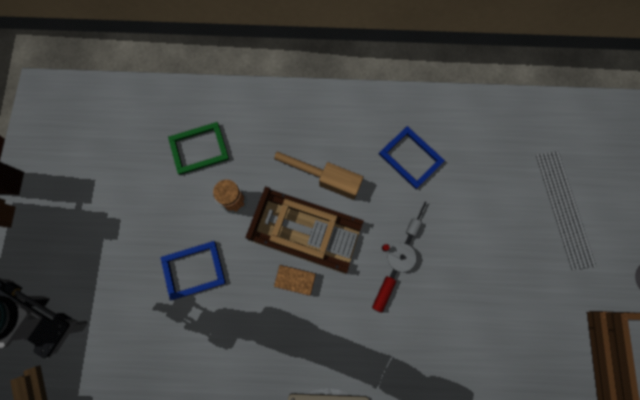

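View pics/scene0.png

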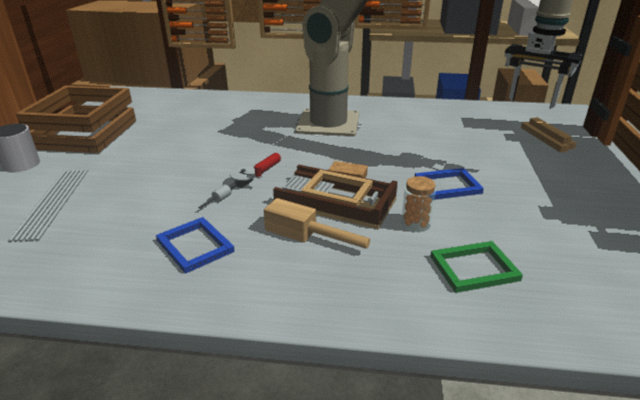

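The top view shows the dark jig around (305,230), with its end stop on the left near (262,215) beside the jar (228,194), and its open end on the right near (355,247) by the drill (400,258). The frame-shaped things are beech (305,227), blue (193,270) and (412,157), and green (199,148). The beech one in the jig is the one meant. I'll confirm it in an enlarged crop.

Run:
```python
from h import *
im=env.get_image("top"); f=im["frame"]
c=f[175:285,235:375]; c=cv2.resize(c,None,fx=5.5,fy=5.4,interpolation=cv2.INTER_CUBIC); c=cv2.convertScaleAbs(c,alpha=1.6)
cv2.imwrite("pics/crop1.png",c)
for p in [(267,188),(363,216),(349,270),(248,236)]: print(onz(im,*p,46))
hsv=cv2.cvtColor(f,cv2.COLOR_BGR2HSV)
for p in [(290,203),(310,210),(340,245),(300,190+3),(265,215)]: print(p,hsv[p[1],p[0]])
```

```text
[628.92950009 184.7696354   46.        ]
[559.71328125 -79.83896647  46.        ]
[414.19683875 -44.09139692  46.        ]
[494.51676697 226.95115767  46.        ]
(290, 203) [ 16 127 114]
(310, 210) [ 16 130 116]
(340, 245) [98 12 83]
(300, 193) [96 13 97]
(265, 215) [ 17 107  55]
```

View pics/crop1.png

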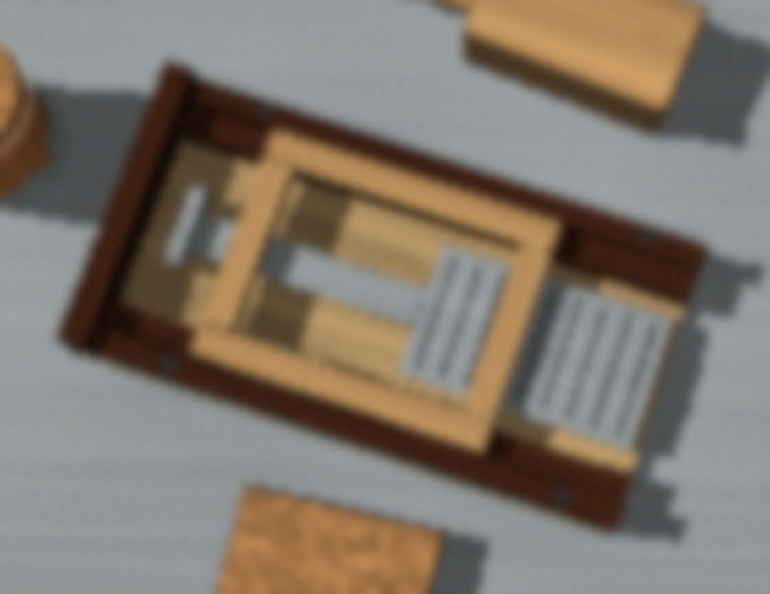

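The crop confirms it. The beech frame lies in the jig with the tooth at crop (185,225) ahead of its leading bar, and the thumb plate shows inside the frame and behind its tail, up to about (600,365). Next I'll fit the jig pose from the corners.

```bash
cat >> h.py <<'E'
def fit(local,world):  # 2D rigid fit -> yaw, t
    a=np.array(local,float);b=np.array(world,float)[:,:2];A=a-a.mean(0);B=b-b.mean(0)
    th=np.arctan2((A[:,0]*B[:,1]-A[:,1]*B[:,0]).sum(),(A*B).sum())
    R=np.array([[np.cos(th),-np.sin(th)],[np.sin(th),np.cos(th)]]);t=b.mean(0)-R@a.mean(0)
    return th,R,t,np.linalg.norm(a@R.T+t-b,axis=1)
E
python3 - <<'E'
from h import *
im=env.get_image("top")
px=lambda p:(235-.5+(p[0]+.5)/5.5,175-.5+(p[1]+.5)/5.4)
# jig: outer corners of stop (x±75,y135,z56), -y ends of fences outer (x±75,y-150,z46)
L=[(75,135),(-75,135),(75,-150),(-75,-150)]; Z=[56,56,46,46]
P=[(172,63),(62,342),(706,246),(616,530)]
W=[onz(im,*px(p),z) for p,z in zip(P,Z)]
th,R,t,e=fit(L,W);print("jig yaw",th,t,e)
F=[(270,130),(190,350),(562,214),(490,452)]
FW=[onz(im,*px(p),52)[:2] for p in F]
print("frame in jig",[(R.T@(w-t)).round(1) for w in FW])
print("tooth, plate end", [(R.T@(onz(im,*px(p),z)[:2]-t)).round(1) for p,z in [((186,226),46),((655,380),32)]])
for y in (-115,-110,-38): print(y,R@[0,y]+t)
print("jig y dir",R[:,1],"tool yaw",th+np.pi/2)
E
```

```text
jig yaw -0.29580347276037255 [520.70052984  82.0639143 ] [2.63410358 2.68003642 3.51857466 2.36198188]
frame in jig [array([58.9, 75.1]), array([-58.1,  73.5]), array([ 64.8, -74.8]), array([-58.3, -79.2])]
tooth, plate end [array([ 0.2, 98.1]), array([   3.6, -144.2])]
-115 [487.17704996 -27.94143237]
-110 [488.63459257 -23.15859121]
-38 [509.62320605  45.71432149]
jig y dir [0.29150852 0.95656823] tool yaw 1.2749928540345241
```

Call:
send_rows(
  series=[0.197,-0.604,-0.05,0,0,-1.402,-0.36,0.197,-0.604,-0.05,0,0,-1.402,-0.36,0.197,-0.604,-0.05,0,0,-1.402,-0.36,0.197,-0.604,-0.05,0,0,-1.402,-0.36,0.197,-0.604,-0.05,0,0,-1.402,-0.36,0.197,-0.604,-0.05,0,0,-1.402,-0.36,0.197,-0.604,-0.05,0,0,-1.402,-0.36,0.197,-0.604,-0.05,0,0,-1.402,-0.36,0.197,-0.604,-0.05,0,0,-1.402,-0.36,0.197,-0.604,-0.05,0,0,-1.402,-0.36,0.197,-0.604,-0.05,0,0,-1.402,-0.36,0.197,-0.604,-0.05,0,0,-1.402,-0.36,0.197,-0.604,-0.05,0,0,-1.402,-0.36,0.197,-0.604,-0.05,0,0,-1.402,-0.36,0.197,-0.604,-0.05,0,0,-1.402,-0.36,0.197,-0.604,-0.05,0,0,-1.402,-0.36],
)

```text
time_s: 1.8
tool_pos: [488.1, -21.6, 354.5]
tool_rot: [-3.141, -0.001, 1.277]
contact_force: [0.4, -0.4, 0.0]
grip_width: 30.3
grasp_force: 0.0
```

Run:
```python
from h import *
im=env.get_image("wrist"); cv2.imwrite("pics/w1.png",cv2.convertScaleAbs(im["frame"],alpha=1.4)); print(ray(im,320,200))
s=env.observe(); print(s["time_s"],s["tool_pos"],s["tool_rot"],s["contact_force"],s["grip_width"],s["qpos"])
```

```text
(array([511.71208099,  55.97435987, 334.26078434]), array([-0.07517813, -0.27283187, -0.95919702]))
1.85 [488.05228904 -21.31557704 354.59080106] [-3.14071732e+00 -7.24144990e-04  1.27745688e+00] [ 0.05615643 -0.65064284 -0.4734114 ] 30.131486081299844 [-0.28531204  0.50111647  0.39115353  2.01994282 -0.29872731  0.67559764
  0.00436092]
```

View pics/w1.png

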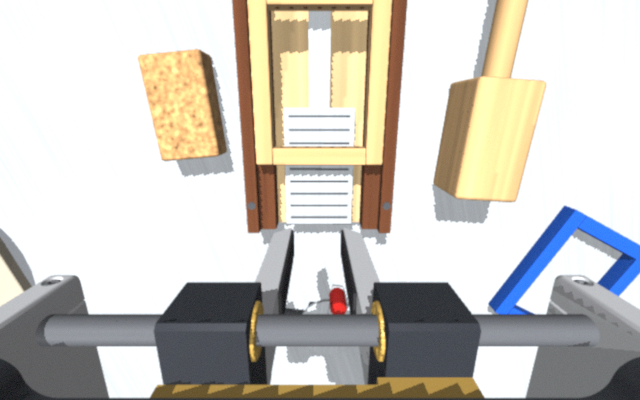

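The wrist view shows the jig upright in the image. The plate's end is at (286–353,223), the frame's tail edge at about (257–383,164) and the fence ends at (249,232) and (390,232). I'll refine the pose from these.

Run:
```python
from h import *
im=env.get_image("wrist")
L=[(-75,-150),(75,-150),(-35,-145),(35,-145)]
W=[onz(im,*p,z) for p,z in [((248,232),46),((391,232),46),((286,224),32),((353,223),32)]]
far=[onz(im,*p,46) for p in [(235,0),(406,0)]]
print(np.array(W).round(1)); th=fit(L,W);print(th)
d=[np.arctan2(*(f-w)[1::-1])-np.pi/2 for f,w in zip(far,W)];print("yaw from fences",d)
m=(W[0]+W[1])[:2]/2;yaw=np.mean(d);R=np.array([[np.cos(yaw),-np.sin(yaw)],[np.sin(yaw),np.cos(yaw)]])
t=np.mean([w[:2]-R@l for w,l in zip(W,L)],0);print("t",t)
for p in [(257,164),(383,164)]: print("tail",R.T@(onz(im,*p,52)[:2]-t), R.T@(onz(im,*p,34)[:2]-t))
print(R@[0,-110]+t, R[:,1], yaw+np.pi/2)
```

```text
[[408.  -37.3  46. ]
 [549.5 -80.   46. ]
 [445.4 -44.9  32. ]
 [514.6 -64.6  32. ]]
(np.float64(-0.29004383199890327), array([[ 0.95823134,  0.28599423],
       [-0.28599423,  0.95823134]]), array([521.55053714,  84.6435591 ]), array([1.25198569, 1.17415258, 1.35083021, 1.06149712]))
yaw from fences [np.float64(-0.3055247450895562), np.float64(-0.28594676532039864)]
t [522.35434089  84.40116192]
tail [-59.61268377 -77.78887822] [-63.28360929 -80.83604962]
tail [ 59.87123028 -77.53478534] [ 63.81813828 -80.56575676]
[490.2955291  -20.82351478] [0.29144374 0.95658797] 1.2750605715899193
```

Call:
send_rows(
  series=[0.0025,0.004,-0.04,0,0,0,-0.36,0.0025,0.004,-0.08,0,0,0,-0.36,0.0025,0.004,-0.105,0,0,0,-0.36,0.0025,0.004,-0.115,0,0,0,-0.36,0.0025,0.004,-0.12,0,0,0,-0.36,0.0025,0.004,-0.125,0,0,0,-0.36,0.0025,0.004,-0.13,0,0,0,-0.36,0.0025,0.004,-0.135,0,0,0,-0.36,0.0025,0.004,-0.138,0,0,0,-0.36,0.0025,0.004,-0.139,0,0,0,-0.36,0.0025,0.004,-0.139,0,0,0,-0.36,0.0025,0.004,-0.139,0,0,0,-0.36],
)

```text
time_s: 3.1
tool_pos: [491.2, -18.6, 216.6]
tool_rot: [3.14, -0.001, 1.275]
contact_force: [-0.6, 1.4, 6.6]
grip_width: 30.0
grasp_force: 3.2
```

Run:
```python
from h import *
im=env.get_image("wrist"); cv2.imwrite("pics/w2.png",cv2.convertScaleAbs(im["frame"],alpha=1.4))
s=env.observe(); print(s["time_s"],s["tool_pos"],s["tool_rot"],s["contact_force"],s["torque"],s["grip_width"])
```

```text
3.15 [491.15828527 -18.62071875 216.64000734] [ 3.14025084e+00 -1.18991144e-03  1.27510978e+00] [-1.58075462  0.82114667  5.834354  ] [ 0.25408704  0.35460552 -0.00684536] 29.87673455102177
```

View pics/w2.png

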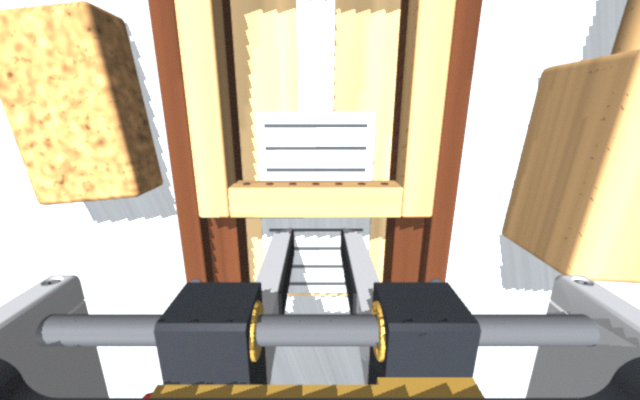

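Call:
send_rows(
  series=[0,0,-0.0015,0,0,0,-0.36,0,0,-0.0015,0,0,0,-0.36,0.0015,0.0048,-0.0015,0,0,0,-0.36,0.0029,0.0096,-0.0015,0,0,0,-0.36,0.0044,0.0144,-0.0015,0,0,0,-0.36,0.0058,0.0191,-0.0015,0,0,0,-0.36,0.0073,0.0239,-0.0015,0,0,0,-0.36,0.0087,0.0287,-0.0015,0,0,0,-0.36,0.0102,0.0335,-0.0015,0,0,0,-0.36,0.0116,0.0383,-0.0015,0,0,0,-0.36,0.0131,0.0431,-0.0015,0,0,0,-0.36,0.0145,0.0479,-0.0015,0,0,0,-0.36,0.0145,0.0479,-0.0015,0,0,0,-0.36],
)

```text
time_s: 4.45
tool_pos: [505.9, 26.8, 215.5]
tool_rot: [3.138, 0.002, 1.273]
contact_force: [-1.6, -5.3, 7.2]
grip_width: 29.9
grasp_force: 4.1
```

Run:
```python
from h import *
im=env.get_image("wrist"); cv2.imwrite("pics/w3.png",cv2.convertScaleAbs(im["frame"],alpha=1.4))
s=env.observe(); print(s["time_s"],s["tool_pos"],s["tool_rot"],s["contact_force"],s["torque"],s["grip_width"])
```

```text
4.5 [505.91791011  26.74580125 215.46791604] [3.13749817e+00 1.94233815e-03 1.27310520e+00] [-1.72933621 -4.73762087  7.75814633] [-1.40258999  0.52696399  0.07963433] 29.9413888901941
```

View pics/w3.png

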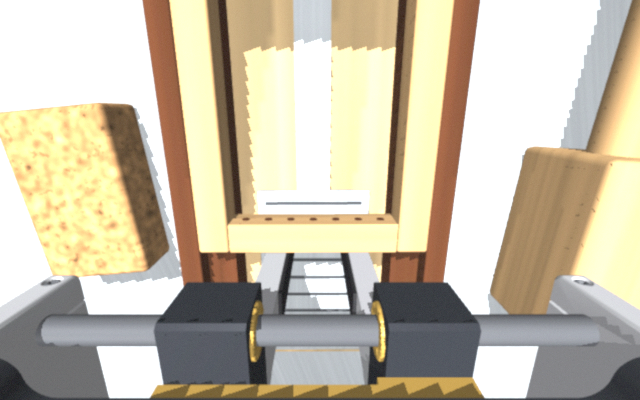

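The catch is held down (tip about 16.5 mm) and the fingers are behind the tail bar, whose lower edge is at about (230–397,250). I'll push on.

Call:
send_rows(
  series=[0.0012,0.0038,0,0,0,0,-0.36,0.0023,0.0077,0,0,0,0,-0.36,0.0035,0.0115,0,0,0,0,-0.36,0.0047,0.0153,0,0,0,0,-0.36,0.0058,0.0191,0,0,0,0,-0.36,0.0067,0.022,0,0,0,0,-0.36,0.007,0.023,0,0,0,0,-0.36,0.007,0.023,0,0,0,0,-0.36],
)

```text
time_s: 5.3
tool_pos: [512.0, 46.2, 215.5]
tool_rot: [3.138, 0.007, 1.27]
contact_force: [-3.2, -14.1, 10.8]
grip_width: 30.1
grasp_force: 12.5
```

Run:
```python
from h import *
s=env.observe(); p=s["tool_pos"]; print(s["time_s"],p,s["contact_force"],"jig y",[.2907,.957]@(p[:2]-[522,84.4]), "F along", [.2907,.957]@s["contact_force"][:2])
```

```text
5.3 [511.95835101  46.18599899 215.50927987] [ -3.17563437 -14.10973739  10.84232027] jig y -39.489906326036035 F along -14.42617559401052
```

Call:
send_rows(
  series=[0.0005,0.0015,0,0,0,0,-0.36,0.001,0.003,0,0,0,0,-0.36,0.001,0.003,0,0,0,0,-0.36],
)

```text
time_s: 5.6
tool_pos: [512.2, 46.8, 215.5]
tool_rot: [3.138, 0.01, 1.269]
contact_force: [-6.3, -21.6, 12.9]
grip_width: 30.3
grasp_force: 17.1
```

Run:
```python
from h import *
s=env.observe(); p=s["tool_pos"]; print(s["time_s"],p,s["contact_force"],"jig y",[.2907,.957]@(p[:2]-[522,84.4]), "F along", [.2907,.957]@s["contact_force"][:2])
im=env.get_image("top"); c=im["frame"][175:285,235:375]
cv2.imwrite("pics/crop4.png",cv2.convertScaleAbs(cv2.resize(c,None,fx=5.5,fy=5.4,interpolation=cv2.INTER_CUBIC),alpha=1.6))
```

```text
5.6 [512.24448339  46.79427816 215.51329428] [ -6.3125856  -21.61193439  12.89061188] jig y -38.8246044779518 F along -22.517689844515946
```

View pics/crop4.png

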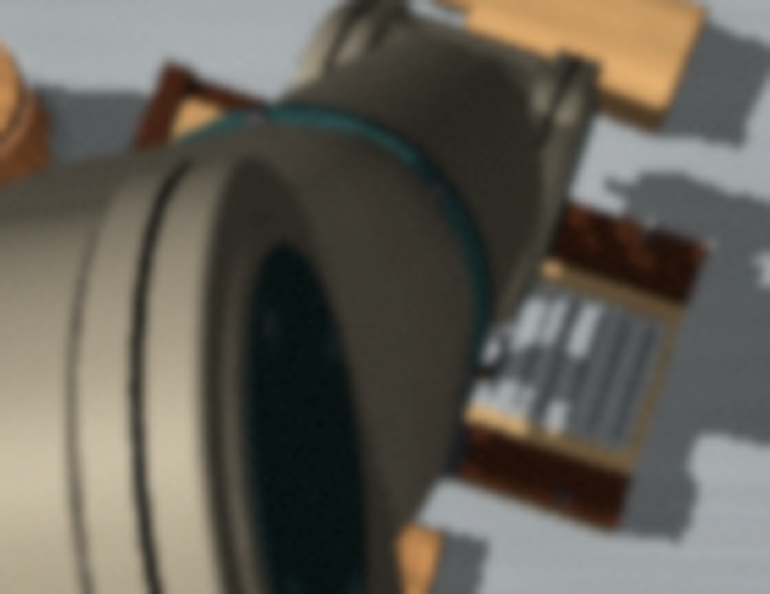

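The frame's corner now shows against the stop at crop (180,100), and the force has risen to 22 N with hardly any travel, so it is at the stop. I'll back off the bar with the catch still down, then rise.

Call:
send_rows(
  series=[-0.0015,-0.0048,0,0,0,0,-0.36,-0.0029,-0.0096,0,0,0,0,-0.36,-0.0044,-0.0144,0,0,0,0,-0.36,-0.0052,-0.0172,0,0,0,0,-0.36,-0.0052,-0.0172,0,0,0,0,-0.36,-0.0052,-0.0172,0.005,0,0,0,-0.36,-0.0052,-0.0172,0.01,0,0,0,-0.36,-0.0052,-0.0172,0.015,0,0,0,-0.36,-0.0052,-0.0172,0.02,0,0,0,-0.36,-0.0052,-0.0172,0.03,0,0,0,-0.36,-0.008,-0.026,0.06,0,0,0,-0.36,-0.02,-0.065,0.1,0,0,0,-0.36,-0.03,-0.1,0.14,0,0,0,-0.36,-0.03,-0.1,0.14,0,0,0,-0.36,-0.03,-0.1,0.14,0,0,0,-0.36],
)

```text
time_s: 7.15
tool_pos: [483.0, -46.5, 355.6]
tool_rot: [3.139, -0.001, 1.271]
contact_force: [1.2, 0.2, -0.3]
grip_width: 30.0
grasp_force: 0.0
```

Run:
```python
from h import *
s=env.observe(); print(s["time_s"],s["tool_pos"],s["contact_force"])
im=env.get_image("wrist"); cv2.imwrite("pics/w5.png",cv2.convertScaleAbs(im["frame"],alpha=1.4))
```

```text
7.15 [483.04245155 -46.51464934 355.57073798] [ 1.17612151  0.23878943 -0.27890876]
```

View pics/w5.png

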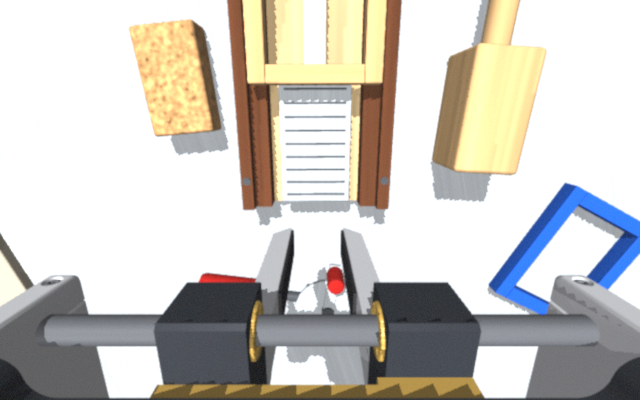

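The frame is well forward: its tail edge is at about (248–382,83), and the plate is open behind it with the catch apparently up. I'll move over it to see the tooth and nose from near.

Call:
send_rows(
  series=[0.013,0.043,0.01,0,0,0,-0.36,0.026,0.086,0.01,0,0,0,-0.36,0.038,0.124,0.01,0,0,0,-0.36,0.038,0.124,0.01,0,0,0,-0.36,0.038,0.124,0.01,0,0,0,-0.36],
)

```text
time_s: 7.7
tool_pos: [520.8, 81.4, 362.2]
tool_rot: [-3.138, 0.002, 1.28]
contact_force: [-0.4, -0.1, -0.7]
grip_width: 30.2
grasp_force: 0.0
```

Run:
```python
from h import *
s=env.observe(); print(s["time_s"],s["tool_pos"],s["contact_force"])
im=env.get_image("wrist"); cv2.imwrite("pics/w6.png",cv2.resize(cv2.convertScaleAbs(im["frame"],alpha=1.3)[:240,190:450],None,fx=2.5,fy=2.5,interpolation=cv2.INTER_CUBIC))
yaw=-.293;R=np.array([[np.cos(yaw),-np.sin(yaw)],[np.sin(yaw),np.cos(yaw)]])
for n,P in dict(stop=(0,120,56),nose=(0,120,52),inner=(0,104,52),tooth=(0,97,46),toothdown=(0,97,30),tail=(0,-30,52)).items():
    q=np.append(R@P[:2]+[522,84.4],P[2]); u=proj(im,q)[0]; print(n,u.round(1),((u-[190,0])*2.5).round())
```

```text
7.7 [520.77051236  81.43311025 362.18062495] [-0.35781384 -0.0872322  -0.67216947]
stop [319.2  60.9] [323. 152.]
nose [319.2  61.6] [323. 154.]
inner [319.1  80.8] [323. 202.]
tooth [319.1  89.5] [323. 224.]
toothdown [319.1  90.6] [323. 227.]
tail [318.7 220.3] [322. 551.]
```

View pics/w6.png

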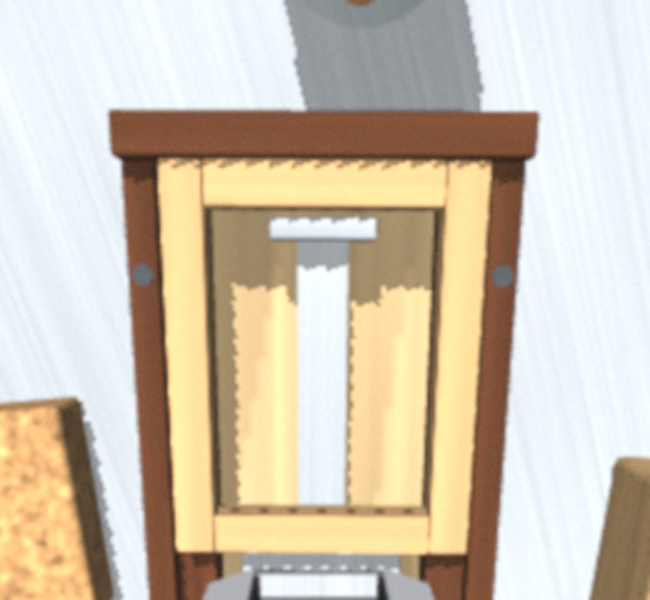

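The frame sits flush against the stop (nose edge at crop y≈160, inner edge at ≈207), and the tooth stands inside it at (323,228). Nothing touches the robot, so I'm handing in.

```bash
python3 -c "
from rig import env
print(env.close_job())"
```

```text
the job is handed in; nothing more can be done
None
```

The beech frame is up against the end stop with the catch's tooth inside it and the arm clear of everything; the job was handed in at about 7.7 s, but no verdict came back, and I judged the catch fully up from the last image, not from a height reading.

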